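# Lift the orange-capped freezing vial out of the cold block with the vial tongs

### The job

Take the sprung vial tongs out of their stand, close their jaws on the vial with the orange cap where it stands in the cold block, and lift it straight up out of its well so that its contents can be looked over. Finish while still holding: tongs in the gripper, vial upright and still between the jaws, its bottom a good 5 cm above the top of the block. Only the tongs may touch the vials, never the gripper, and the other three vials stay standing in their wells.

Things in the scene. Friction and masses are not known exactly. Their poses are not given: they have to be found in the camera images.
- tongs: Sprung vial tongs standing jaws down in the stand; 117 mm high, about 70 g: two steel leaves pivoted under a steel bow, each with a blue finger plate outside and a black rubber V-jaw at its lower end. Origin: on the axis midway between the jaws' lower edges; z up to the bow, y = the line along which plates and jaws close, leaves swinging alike. No latch: they spring open when let go.
- tongs_grip (a point): Midway between the finger plates (16 mm wide along x, 32 high, centred here), 67 mm above the jaws' lower edges, 50 below the bow's top, 77 above the bench in the stand. Width over the plates' lower ends, which the fingers meet first: 52 mm free; 48 squeezed lightly (jaw gap 26); 40 on a cap, plates parallel. Springs push each plate out with 4 N (free) to 9 N (on a cap); 40 N of grip holds well.
- tongs_tip (a point): On the tongs' axis midway between the jaws, 7 mm above their lower edges, 60 mm below tongs_grip. Jaws: 14 mm high (0 to 14 mm above the lower edges), 17 mm wide along x, each with a shallow upright V-groove that centres a cap. Free, the least gap between them is 32 mm and they measure 50 mm over their outsides.
- tongs_arm_left: The tongs' leaf on their +y side with its finger plate and jaw, a part of the tongs. Origin: its pivot, 9 mm off the axis and 105 mm above the jaws' lower edges.
- tongs_arm_right: The tongs' leaf on their -y side, the mirror image of the other.
- tongs_stand: White stand fixed to the bench: flat base 78 x 100 x 8 mm with an open-topped pocket 30 x 66 mm outside, 22 x 58 mm inside, rim 42 mm and floor 10 mm above the bench. Origin: centre of its underside, y along the pocket's long side. The tongs stand in it with their y along its y and are clear of it once lifted 35 mm.
- cold_block: Cold block fixed to the bench: an aluminium block 82 x 118 x 45 mm with a blue jacket round its sides (98 x 134 mm over all, 34 mm high). Origin: centre of its underside; x along its short side, y along its long side. Six round wells 18 mm in diameter and 36 mm deep, at x = -18 and +18 mm and y = -36, 0 and +36 mm; four hold vials.
- block_top (a point): Centre of the cold block's top face, 45 mm above the bench.
- vial_orange: Freezing vial with a bright orange screw cap: the one to lift. Clear body 16 mm in diameter, ribbed cap 17 mm in diameter and 15 mm high, 62 mm high in all, about 22 g. Origin: centre of its underside, z up. It stands in a well, underside 9 mm above the bench, cap from 56 to 71 mm above the bench, 26 mm of it out of the block.
- vial_white: Freezing vial with a white screw cap (leave it alone). Clear body 16 mm in diameter, ribbed cap 17 mm in diameter and 15 mm high, 62 mm high in all, about 22 g. Origin: centre of its underside, z up. It stands in a well, underside 9 mm above the bench, cap from 56 to 71 mm above the bench, 26 mm of it out of the block.
- vial_green: Freezing vial with a green screw cap (leave it alone). Clear body 16 mm in diameter, ribbed cap 17 mm in diameter and 15 mm high, 62 mm high in all, about 22 g. Origin: centre of its underside, z up. It stands in a well, underside 9 mm above the bench, cap from 56 to 71 mm above the bench, 26 mm of it out of the block.
- vial_blue: Freezing vial with a blue screw cap (leave it alone). Clear body 16 mm in diameter, ribbed cap 17 mm in diameter and 15 mm high, 62 mm high in all, about 22 g. Origin: centre of its underside, z up. It stands in a well, underside 9 mm above the bench, cap from 56 to 71 mm above the bench, 26 mm of it out of the block.

How it is judged (in metres and radians):
On the way, in this order (a step that is already met when the one before it is completed fails the run):
1. the tongs are lifted out of their stand in the gripper (z of tongs in the frame of tongs_stand above 0.045 m and contact force between the fingers and tongs above 1 N), for 0.2 s.
2. both jaws of the tongs are closed on the orange-capped vial while it still stands in its well (contact force between each of tongs_arm_left, tongs_arm_right and vial_orange above 0.5 N and contact force between the fingers and tongs above 1 N and z of vial_orange in the frame of cold_block below 0.02 m), for 0.1 s.
At the end, for the whole second after the job is handed in: Vial held by both jaws, bottom over 40 mm above the block's top, within 0.3 rad of upright, under 30 mm/s; fingers press only the tongs; neither vial nor tongs touch block or stand; the other vials stand in their wells (under 6 mm raised) (z of vial_orange in the frame of block_top above 0.04 m and angle between vial_orange's own z axis and vertical below 0.3 rad and linear speed of vial_orange below 0.03 m/s and contact force between each of tongs_arm_left, tongs_arm_right and vial_orange above 0.5 N and contact force between the fingers and tongs above 1 N and not (contact force between the arm and vial_orange above 0.05 N) and not (contact force between the fingers and vial_orange above 0.05 N) and not (contact force between cold_block and vial_orange above 0.05 N) and not (contact force between tongs_stand and vial_orange above 0.05 N) and not (contact force between cold_block and tongs above 0.05 N) and not (contact force between tongs_stand and tongs above 0.05 N) and z of each of vial_white, vial_green, vial_blue in the frame of cold_block below 0.015 m and angle between each of vial_white, vial_green, vial_blue's own z axis and vertical below 0.2 rad); the arm keeps its last pose, push and grip.
It fails at once if the robot itself touches a vial (contact force between any of the arm, the fingers and vial_orange above 0.3 N or contact force between any of the arm, the fingers and vial_white above 0.3 N or contact force between any of the arm, the fingers and vial_green above 0.3 N or contact force between any of the arm, the fingers and vial_blue above 0.3 N).
It fails at once if another vial is shifted by more than 15 mm (distance of any of vial_white, vial_green, vial_blue from where it was at the start of the episode above 0.015 m).
It also fails if it takes over 38 s, if anything falls off the work surface, if the arm or the gripper's body presses on something with over 40 N, if the wrist force passes 120 N, or if a joint passes its speed limit or range.

### The arm

A 6-joint arm with a two-finger parallel gripper is mounted at the origin on a cart in front of the work surface, level with it; the furniture and walls round the work are solid. World frame = base frame: x ahead of the robot, y to its left, z up, the work surface at z = 0. Lengths are in mm, angles in rad, forces in N, time in s.
With the tool pointing down it reaches from about 350 to 875 mm from the base axis. Payload 4.2 kg.
Tool frame: the origin (TCP) lies between the finger pads; the fingertips stand 25 mm ahead of it and the grasp point (between the pads) lies 6 mm ahead of it; z points along the fingers, y is the line along which they close (so a half turn about z gives the same grasp; the last joint's range is limited). The gripper opens to 85 mm and grips with 20 to 120 N. Pads are 22 mm wide; open, the fingers measure 114 mm over their backs; the gripper's body (76 mm by 85 mm) begins 54 mm behind the grasp point. The pads swing forward as they close: fully open they stand 13 mm farther back than shut.
Start: joints at [1.364, 0.385, 0.008, 0, -1.194, -0.259], TCP at [280.677, 558.408, 256.312] pointing down, gripper open.
Joint ranges: [-3.14, 3.14], [-1.21, 2.06], [-1.07, 1.41], [-3.16, 2.05], [-2.99, -0.16], [-3.1, 3.1]. Speed limits (rad/s): [2.79, 2.79, 3.14, 3.14, 3.14, 3.14].

### API

Orientations are given as a unit quaternion [x, y, z, w].
In Python, from bench import arm gives the robot as it stands.
- The arm moves only by the shell command python3 -m pendant 'ROWS'. ROWS is JSON, a list of rows, each a list of 7 numbers: the shift along the tool's x, y, z in m, then the turn, a rotation vector about the tool's x, y, z in degrees, then the finger opening in m, from 0 to 0.0854. In form: [[x, y, z, wx, wy, wz, fingers], ...]. A call has 1 to 12 rows; each row shifts and turns the commanded pose from where the row before left it, along the tool's axes as they then stand; what a row does not reach is not made up. A row lasts 1/10 s, in which the tool goes at most 50 mm and 8.59 degrees, less where a joint would pass 70% of its speed; a pose out of reach is approached as far as the arm can. A call is refused whole if a number of a shift passes 0.05 or a number of a turn 8.59, either way. A call with a gripper value outside its range is refused whole. The fingers move at their own pace and stop on an object; the grip force is fixed at half the most. Time passes only in rows, so rows that do not move let the fingers close. It gives the time, the measured TCP pose, the force, the opening and the grip force at its end, in the units of the state.
- arm.read_state(): the state, without advancing time (a new reading comes with each control period).
- arm.get_image(name): name is "scene" or "side" or "wrist"; returns a dict with "image" (420x560x3 uint8, red, green, blue), "fx", "fy", "cx", "cy" (pixels), "xyz" and "rotation" of the camera in the world. Camera axes: x right, y down, z forward; pixel columns grow to the right and rows downward; lengths in mm; the calibration is good to about 2 mm. A picture is of the moment at which its call begins. There is no depth.
- arm.job_done(): hands the job in; it is judged then, once.
The state is a dict: "clock": time; "joints": joint angles; "joint_vel": joint speeds; "joint_efforts": joint torques, N m; "position": TCP position; "ee_rot": TCP orientation; "contact_force": force on the tool from outside, world axes, zero at the start; "wrist_torque": the same for the moment, N m; "gripper_width": finger opening in mm; "grasp_force": force on a finger pad.
Only numpy, scipy, OpenCV 4.12 (cv2) and the standard library are available. Lean on these libraries where they do the work, as an engineer would, in place of code of your own. Each camera call takes 0.05 s, during which the arm holds its last target. There are 200 camera calls.

## Working session

There is one attempt and no reset: what is moved stays moved. The work goes in short steps, Python scripts to look and compute and a shell command to move; the robot and the scene stay as the last step left them, time stands still between calls to the robot, and variables do not carry over. Pictures are saved under pics/ and viewed, at most 13 in all, crops included, and the job is handed in when it is done.

```bash
mkdir -p pics; cat > h.py <<'E'
import numpy as np, cv2
from bench import arm
from scipy.spatial.transform import Rotation as R
def get(n,save=None):
    d=arm.get_image(n)
    if save: cv2.imwrite('pics/'+save,d['image'][:,:,::-1])
    return d
def rot(d):
    r=np.array(d['rotation'],float)
    return R.from_quat(r).as_matrix() if r.size==4 else r.reshape(3,3)
def ray(d,u,v,z):
    c=np.array(d['xyz']); k=rot(d)@np.array([(u-d['cx'])/d['fx'],(v-d['cy'])/d['fy'],1])
    return c+k*(z-c[2])/k[2]
def proj(d,p):
    q=rot(d).T@(np.array(p)-np.array(d['xyz'])); return d['fx']*q[0]/q[2]+d['cx'],d['fy']*q[1]/q[2]+d['cy']
E
python3 - <<'E'
from h import *
s=arm.read_state();print(s)
ims=[]
for n in ['scene','side','wrist']:
    d=get(n,n+'0.png');print(n,d['xyz'],d['rotation'],d['fx'],d['fy'],d['cx'],d['cy'])
E
```

```text
{'clock': 0.0, 'joints': array([ 1.36358742e+00,  3.85527871e-01,  6.59384014e-03, -4.92560970e-04,
       -1.19399636e+00, -2.58620081e-01]), 'joint_vel': array([ 0.00056052, -0.00155039, -0.00061957,  0.00101463,  0.00136084,
        0.0002439 ]), 'joint_efforts': array([-4.88105923e-05, -3.92296994e+01,  1.88399470e+01,  4.18615133e+00,
       -4.63757257e-03,  1.92875476e-07]), 'position': array([280.45740907, 557.93238131, 255.22728068]), 'ee_rot': array([ 9.72976266e-01, -2.30902564e-01, -2.01405027e-04,  1.07256255e-03]), 'contact_force': array([ 0.25582542,  0.59962025, -0.1971137 ]), 'wrist_torque': array([ 7.92915908e-06, -3.00948616e-02, -4.13557981e-03]), 'grasp_force': 0.0, 'gripper_width': 85.83209580171292}
scene [   8.24708159 -470.82725557  468.86499065] [ 0.78915132 -0.30081622  0.20451449 -0.49489759] 490.2576024934637 490.2576024934637 276.27473008367843 218.72746523833686
side [459.95890936 795.38628807 591.27793977] [-0.03733038  0.88806662 -0.45705826  0.03227782] 381.9414100731114 381.9414100731114 277.5423567536032 214.3867846073733
wrist [353.8792034  522.07791182 371.74517622] [-0.51772764  0.84013736  0.13737726 -0.08517513] 377.91015068967977 377.91015068967977 279.8410311358003 206.4350829200728
```

View pics/scene0.png

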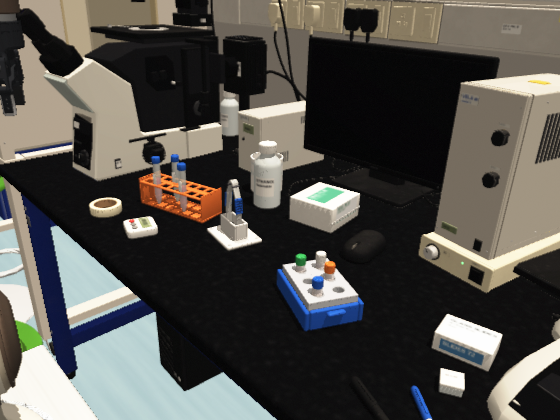

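View pics/side0.png

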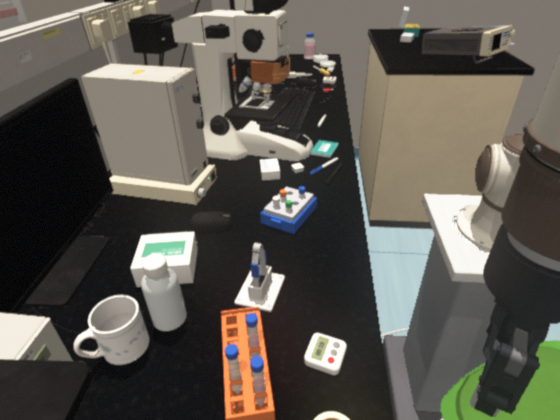

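View pics/wrist0.png

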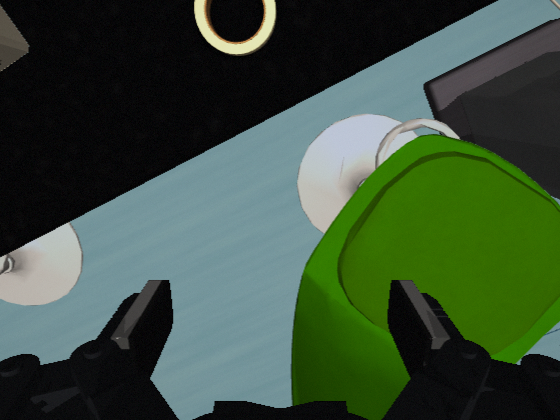

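The scene view shows the tongs in the stand at about (234,220) and the block at (318,290), with caps green (301,260), white (320,258), orange (330,268) and blue (318,284). The side view shows the tongs at (260,270) and the block at (289,207). The wrist view shows only the floor and the bench edge.

```bash
cat > m.py <<'E'
from h import *
def blob(d,f,box,k=0):
    x0,y0,x1,y1=box; im=d['image'][y0:y1,x0:x1]; h=cv2.cvtColor(im,cv2.COLOR_RGB2HSV).astype(int)
    m=f(h[...,0],h[...,1],h[...,2]).astype(np.uint8)
    n,l,s,c=cv2.connectedComponentsWithStats(m)
    i=1+np.argmax(s[1:,4]); return c[i]+[x0,y0],s[i,4],s[i,:4]+np.array([x0,y0,0,0]),(l==i).astype(np.uint8)
org=lambda h,s,v:(h>4)&(h<22)&(s>150)&(v>120)
grn=lambda h,s,v:(h>45)&(h<80)&(s>120)
blu=lambda h,s,v:(h>100)&(h<125)&(s>130)&(v>60)
wht=lambda h,s,v:(s<40)&(v>205)
def tri(P):
    A=np.zeros((3,3));b=np.zeros(3)
    for d,(u,v) in P:
        c=np.array(d['xyz']);k=rot(d)@np.array([(u-d['cx'])/d['fx'],(v-d['cy'])/d['fy'],1]);k/=np.linalg.norm(k)
        M=np.eye(3)-np.outer(k,k);A+=M;b+=M@c
    return np.linalg.solve(A,b)
E
python3 - <<'E'
from m import *
a=get('scene');b=get('side')
for n,f,bs,bd in [('org',org,(315,255,345,280),(270,180,300,200)),('grn',grn,(290,250,312,270),(275,195,300,212)),('blu',blu,(308,274,328,292),(294,183,310,195)),('jacket',blu,(270,265,370,330),(255,195,320,235)),('plate',blu,(225,190,250,225),(250,245,280,285)),('base',wht,(200,210,265,255),(230,260,290,312))]:
    p,n1,s1,m1=blob(a,f,bs);q,n2,s2,m2=blob(b,f,bd)
    print(n,p.round(1),n1,s1,q.round(1),n2,s2,'tri',tri([(a,p),(b,q)]).round(1), 'z64',ray(a,*p,63.5)[:2].round(1),ray(b,*q,63.5)[:2].round(1))
A=cv2.resize(a['image'][180:330,200:370],None,fx=3.5,fy=3.5,interpolation=2)
B=cv2.resize(b['image'][180:315,225:325],None,fx=4,fy=4,interpolation=2)
B=B[:525];
cv2.imwrite('pics/c1.png',cv2.resize(A,(595,525))[:,:,::-1]);cv2.imwrite('pics/c2.png',B[:,:,::-1])
E
```

```text
org [329.4 267. ] 119 [324 261  12  13] [282.1 191.9] 30 [279 189   7   7] tri [539.6 -36.3  65.8] z64 [540.6 -34.3] [541.1 -41.7]
grn [300.3 258.8] 127 [295 253  12  13] [288.3 202.7] 15 [287 201   4   5] tri [520.7  11.9  66.2] z64 [523.4  14.9] [521.3   7.3]
blu [317.2 282.3] 123 [312 276  11  13] [301.6 188.5] 37 [298 186   8   7] tri [490.3 -55.4  66.5] z64 [492.3 -52.6] [491.4 -61.8]
jacket [318.3 308.4] 1787 [277 269  87  61] [288.5 218.7] 681 [260 196  57  38] tri [524.6 -30.3 -12.7] z64 [443.8 -99.9] [515.9  74.6]
plate [238.4 205.7] 119 [234 198   9  16] [254.3 268.9] 59 [251 264   7  12] tri [574.1 246.3  64.7] z64 [580.6 250.2] [571.5 247.9]
base [234.4 238.2] 447 [208 226  54  23] [260.1 292.2] 690 [235 272  49  38] tri [564.3 245.2  -4.6] z64 [485.4 142.5] [551.7 308.7]
```

View pics/c1.png

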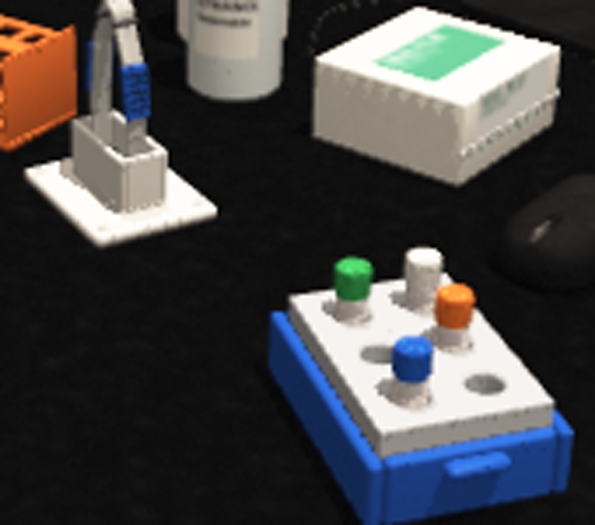

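View pics/c2.png

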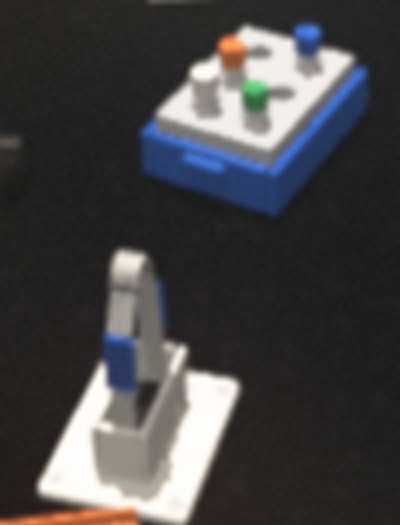

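The zoomed scene crop shows the stand base corners at left (207,229), bottom (229,250) and right (262,240). Its pocket is open and the tongs' plates face along it. Orange sits in the middle well of the far column, with an empty well on the robot side. The side crop confirms this, with base corners at (235,302), (285,275) and (251,269).

```bash
python3 - <<'E'
from m import *
a=get('scene');b=get('side')
S=[(206.9,228.8),(229.1,249.2),(262,239.5)]
for u in S: print('s',ray(a,*u,8).round(1))
for u in [(235,302.5),(251,269),(285,275),(271.3,310.5)]: print('d',ray(b,*u,8).round(1))
# bow top: crop1 (112,~0) ; crop2 (130,252)
print('bow',ray(b,225+130/4,180+252/4,127))
s=arm.read_state();w=get('wrist')
T=R.from_quat(s['ee_rot']);print(T.as_matrix().round(3),T.inv().apply(np.array(w['xyz'])-s['position']).round(1),(T.as_matrix().T@rot(w)).round(3))
E
```

```text
s [533.1 296.7   8. ]
s [514.5 196.8   8. ]
s [589.9 186.3   8. ]
d [607.7 288.6   8. ]
d [590.3 191.2   8. ]
d [514.3 204.3   8. ]
d [533.2 303.3   8. ]
bow [562.20216765 243.27085406 127.        ]
[[ 0.893 -0.449 -0.   ]
 [-0.449 -0.893 -0.   ]
 [ 0.     0.    -1.   ]] [  81.7   -0.6 -116.4] [[-0.    -0.948 -0.319]
 [ 1.     0.    -0.001]
 [ 0.001 -0.319  0.948]]
```

```bash
python3 -m pendant '[[0.039,0.0155,0,0,0,0,0.085],[0.039,0.0155,0,0,0,0,0.085],[0.039,0.0155,0,0,0,0,0.085],[0.039,0.0155,0,0,0,0,0.085],[0.039,0.0155,0,0,0,0,0.085],[0.039,0.0155,0,0,0,0,0.085],[0.039,0.0155,0,0,0,0,0.085],[0.039,0.0155,0,0,0,0,0.085],[0.039,0.0155,0,0,0,0,0.085],[0.039,0.0155,0,0,0,0,0.085],[0,0,0.006,0,0,-8,0.085],[0,0,0.006,0,0,-8,0.085]]'; python3 -m pendant '[[0,0,0,0,0,0,0.085],[0,0,0,0,0,0,0.085],[0,0,0,0,0,0,0.085]]'
python3 - <<'E'
from m import *
s=arm.read_state();w=get('wrist','w1.png');T=R.from_quat(s['ee_rot']).as_matrix();print(s['position'],T.round(3))
E
```

```text
clock: 1.6
position: [560.5, 243.3, 244.1]
ee_rot: [0.996, -0.092, 0.0, -0.0]
contact_force: [0.0, 0.3, -0.7]
gripper_width: 85.0
grasp_force: 0.0
clock: 1.9
position: [559.5, 245.1, 244.8]
ee_rot: [0.996, -0.094, 0.0, -0.0]
contact_force: [0.2, 0.4, -0.7]
gripper_width: 84.9
grasp_force: 0.0
[559.53647311 245.14583603 244.81657471] [[ 0.982 -0.187  0.001]
 [-0.187 -0.982  0.   ]
 [ 0.001 -0.001 -1.   ]]
```

View pics/w1.png

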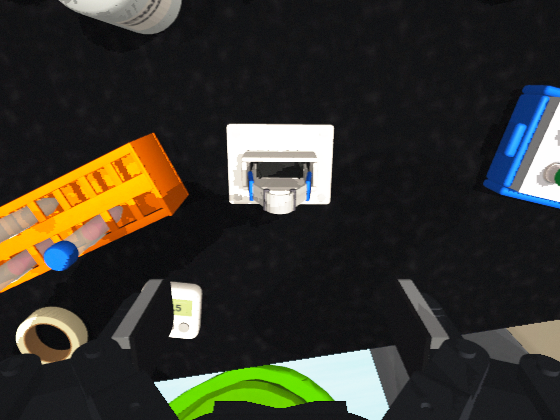

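The wrist view shows the stand square-on: base corners (228,124), (333,125), (331,205) and (229,204), the plates at u=250 and 309, and the bow at about (279,200).

```bash
python3 - <<'E'
from m import *
s=arm.read_state();w=get('wrist');T=R.from_quat(s['ee_rot']).as_matrix()
f=lambda p:(T.T@(p-s['position'])).round(1)
C=[ray(w,*u,8) for u in [(227.5,124),(333.5,124.5),(331,205),(229,204.5)]]
for c in C: print(c.round(1),f(c))
print('centre',np.mean(C,0),f(np.mean(C,0)))
p,n,b,m=blob(w,blu,(240,160,275,215));q,n2,b2,m2=blob(w,blu,(290,160,325,215))
print(p,b,q,b2)
for u in (p,q):print(f(ray(w,*u,77)))
# bow: bright blob top edge / outer edges
for u in [(279,190),(279,212),(262,200),(297,200)]:print('bow',f(ray(w,*u,127)),f(ray(w,*u,115)))
E
```

```text
[611.1 285.7   8. ] [ 43.  -49.2 236.9]
[592.5 190.    8. ] [ 42.6  48.2 236.8]
[515.7 203.5   8. ] [-35.4  49.2 236.8]
[534.9 302.1   8. ] [-34.9 -51.2 236.8]
centre [563.56323856 245.32184087   8.        ] [  3.8  -0.8 236.8]
[250.46296296 184.14814815] [248 171   6  30] [308.37168142 184.49557522] [306 171   6  30]
[  4.6 -23.9 167.9]
[  4.3  21.2 167.8]
bow [ 14.3  -1.5 117.8] [ 10.8  -1.6 129.8]
bow [ -0.7  -1.5 117.8] [ -5.   -1.6 129.8]
bow [  7.5 -12.6 117.8] [  3.7 -13.2 129.8]
bow [  7.5  10.2 117.8] [  3.7  10.7 129.8]
```

```bash
python3 -m pendant '[[0.004,-0.001,0.02,0,0,0,0.085],[0,0,0.025,0,0,0,0.085],[0,0,0.025,0,0,0,0.085],[0,0,0.025,0,0,0,0.085],[0,0,0.02,0,0,0,0.085],[0,0,0.015,0,0,0,0.085],[0,0,0.01,0,0,0,0.085],[0,0,0.01,0,0,0,0.085],[0,0,0.006,0,0,0,0.085],[0,0,0,0,0,0,0.085],[0,0,0,0,0,0,0.085]]'
python3 - <<'E'
from m import *
w=get('wrist','w2.png')
E
```

```text
clock: 3.1
position: [564.0, 245.2, 88.8]
ee_rot: [0.996, -0.093, 0.0, -0.0]
contact_force: [-0.2, 0.0, 0.1]
gripper_width: 84.8
grasp_force: 0.0
```

View pics/w2.png

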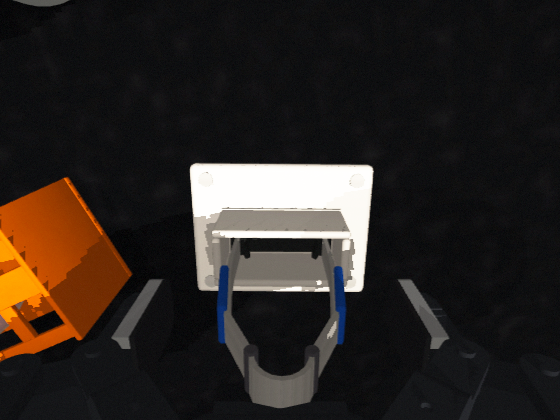

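The tongs are centred between the fingers: plates at u=219 to 345, fingers at 137 to 423. I'll lower 4 mm and close lightly.

```bash
python3 -m pendant '[[0,0,0.004,0,0,0,0.085],[0,0,0,0,0,0,0.07],[0,0,0,0,0,0,0.06],[0,0,0,0,0,0,0.055],[0,0,0,0,0,0,0.05],[0,0,0,0,0,0,0.047],[0,0,0,0,0,0,0.047],[0,0,0,0,0,0,0.047],[0,0,0,0,0,0,0.047]]'
```

```text
clock: 4.05
position: [563.9, 245.1, 84.8]
ee_rot: [0.996, -0.093, 0.0, -0.0]
contact_force: [-1.0, -0.8, 4.0]
gripper_width: 47.3
grasp_force: 6.6
```

```bash
python3 -m pendant '[[0,0,-0.003,0,0,0,0.047],[0,0,-0.005,0,0,0,0.047],[0,0,-0.01,0,0,0,0.047],[0,0,-0.012,0,0,0,0.047],[0,0,-0.015,0,0,0,0.047],[0,0,-0.015,0,0,0,0.047],[0,0,-0.015,0,0,0,0.047],[0,0,-0.015,0,0,0,0.047],[0,0,-0.015,0,0,0,0.047],[0,0,-0.01,0,0,0,0.047],[0,0,-0.005,0,0,0,0.047],[0,0,0,0,0,0,0.047]]'
python3 - <<'E'
from m import *
get('wrist','w3.png');get('side','s3.png')
a=cv2.imread('pics/w3.png');b=cv2.imread('pics/s3.png')[150:330,180:340]
b=cv2.resize(b,(240,270));a=a[100:]
o=np.zeros((320,800,3),np.uint8);o[:,:560]=a;o[:270,560:]=b;cv2.imwrite('pics/o3.png',o)
E
```

```text
clock: 5.25
position: [563.8, 245.2, 205.2]
ee_rot: [0.996, -0.093, 0.001, -0.001]
contact_force: [0.2, -0.2, -0.9]
gripper_width: 47.1
grasp_force: 4.9
```

View pics/o3.png

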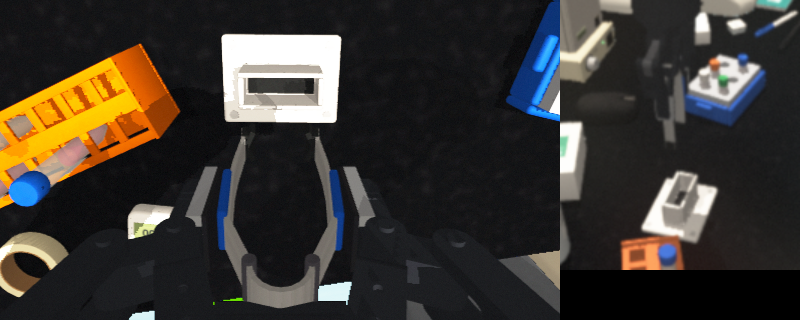

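The tongs hang free, held by the plates, and the stand is empty below them. Next I move above the orange vial.

```bash
python3 -m pendant '[[0.001,0.01,0,0,0,0,0.047],[0.002,0.02,0,0,0,0,0.047],[0.0035,0.035,0,0,0,0,0.047],[0.0035,0.035,0,0,0,0,0.047],[0.0035,0.035,0,0,0,0,0.047],[0.0035,0.035,0,0,0,0,0.047],[0.0035,0.035,0,0,0,0,0.047],[0.0035,0.035,0,0,0,0,0.047],[0.002,0.021,0,0,0,0,0.047],[0.002,0.02,0,0,0,0,0.047],[0,0,0,0,0,0,0.047]]'
python3 - <<'E'
from m import *
s=arm.read_state();print(s['joints'].round(3))
w=get('wrist','w4.png')
for f in (org,grn):
  try: p,n,b,m=blob(w,f,(150,60,420,400));print(p,n,b,ray(w,*p,66))
  except Exception as e:print(e)
E
```

```text
clock: 6.45
position: [537.5, -39.5, 204.0]
ee_rot: [0.995, -0.095, -0.001, 0.0]
contact_force: [0.1, -0.6, -0.5]
gripper_width: 47.2
grasp_force: 4.9
[ 0.228  0.285 -0.28   0.    -1.007  1.152]
[273.73055028 198.43643264] 527 [261 185  25  28] [540.56063711 -34.76007252  66.        ]
[215.06902985 233.05410448] 536 [203 220  25  27] [522.75234399  12.29607568  66.        ]
```

```bash
python3 -m pendant '[[0,0,0,0,0,-4,0.047],[0,0,0,0,0,-8,0.047],[0,0,0,0,0,-8.5,0.047],[0,0,0,0,0,-8.5,0.047],[0,0,0,0,0,-8.5,0.047],[0,0,0,0,0,-8.5,0.047],[0,0,0,0,0,-8.5,0.047],[0,0,0,0,0,-8.5,0.047],[0,0,0,0,0,-8,0.047],[0,0,0,0,0,-5,0.047],[0,0,0,0,0,0,0.047],[0,0,0,0,0,0,0.047]]'
cat > o.py <<'E'
from m import *
import sys
s=arm.read_state();T=R.from_quat(s['ee_rot']).as_matrix();print(s['position'].round(1),'xdir',np.degrees(np.arctan2(T[1,0],T[0,0])).round(1),'tilt',T[:,2].round(4))
w=get('wrist',sys.argv[1])
P={}
for n,f in (('o',org),('g',grn)):
  try:
    p,k,b,m=blob(w,f,(100,20,480,400));P[n]=ray(w,*p,66);print(n,p.round(1),b,P[n].round(1),'tool',(T.T@(P[n]-s['position'])).round(1))
  except Exception as e:print(n,e)
E
python3 o.py w5.png
```

```text
clock: 7.7
position: [538.8, -36.1, 204.2]
ee_rot: [0.842, 0.539, -0.0, -0.0]
contact_force: [-0.5, -0.3, -0.9]
gripper_width: 47.0
grasp_force: 4.9
[538.8 -36.1 204.2] xdir 65.2 tilt [-3.e-04 -0.e+00 -1.e+00]
o [281.2 191.1] [270 185  23  16] [542.9 -28.5  66. ] tool [  8.7   0.6 138.2]
g [227.3 149.7] [214 136  27  28] [522.   13.3  66. ] tool [ 37.9 -35.9 138.2]
```

View pics/w5.png

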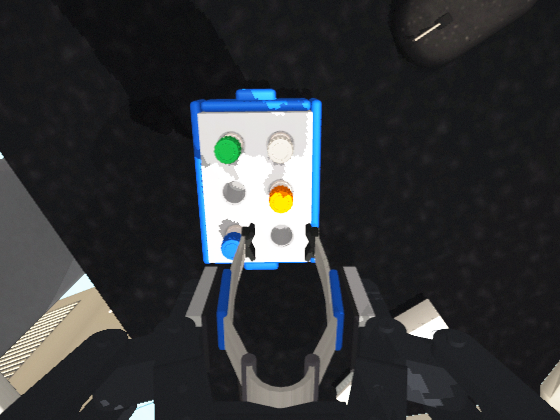

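The wrist view shows the block square-on between the leaves: orange at about (281,200), green (228,150), white (280,149), blue (232,245), jaws at u=247 and 313. The cap's lit top is yellow, so I'll widen the mask.

```bash
sed -i 's/(h<22)&(s>150)/(h<36)\&(s>140)/' m.py; python3 o.py w5b.png; python3 - <<'E'
from m import *
s=arm.read_state();T=R.from_quat(s['ee_rot']).as_matrix();w=get('wrist')
wh=lambda p:(T.T@(p-s['position'])).round(1)
p,n,b,m=blob(w,blu,(215,230,245,258));print('blue',p,b,wh(ray(w,*p,66)))
print('white',wh(ray(w,280.5,148,68)))
for u in [(234,192),(282,235.5)]: print('well',wh(ray(w,*u,45)))
E
```

```text
[538.9 -36.2 204.2] xdir 65.2 tilt [-2.e-04 -0.e+00 -1.e+00]
o [280.5 199. ] [269 185  24  28] [540.1 -33.5  66. ] tool [  2.9   0.  138.2]
g [227.2 149.6] [214 136  27  28] [522.   13.3  66. ] tool [ 37.9 -36.  138.2]
blue [230.06811989 244.11989101] [221 232  20  26] [-31.8 -37.  138.2]
white [3.940e+01 1.000e-01 1.362e+02]
well [  1.9 -35.2 159.2]
well [-33.8   1.3 159.2]
```

```bash
python3 -m pendant '[[0.002,0,0.005,0,0,0,0.047],[0,0,0.01,0,0,0,0.047],[0,0,0.01,0,0,0,0.047],[0,0,0.01,0,0,0,0.047],[0,0,0.008,0,0,0,0.047],[0,0,0.005,0,0,0,0.047],[0,0,0.002,0,0,0,0.047],[0,0,0,0,0,0,0.047]]'; python3 o.py w6.png; python3 - <<'E'
from m import *
get('side','s6.png');get('scene','n6.png')
a=cv2.imread('pics/w6.png')[130:420,150:410];b=cv2.imread('pics/s6.png')[130:240,230:340];c=cv2.imread('pics/n6.png')[210:330,260:380]
o=np.hstack([cv2.resize(x,(266,300),interpolation=2) for x in (a,)]+[cv2.resize(x,(266,266)) [:, :] for x in ()])
cv2.imwrite('pics/o6.png',np.hstack([cv2.resize(a,(260,290)),cv2.resize(b,(270,290)),cv2.resize(c,(270,290))]))
E
```

```text
clock: 8.65
position: [539.9, -34.5, 154.1]
ee_rot: [0.842, 0.54, -0.0, -0.0]
contact_force: [0.4, 0.1, -1.1]
gripper_width: 46.8
grasp_force: 4.9
[539.9 -34.5 154.1] xdir 65.3 tilt [-3.e-04 -2.e-04 -1.e+00]
o [280.2 227.5] [266 211  30  34] [540.2 -33.3  66. ] tool [ 1.3 -0.2 88.1]
g [215.3 168.6] [199 152  34  34] [522.3  13.4  66. ] tool [ 36.2 -36.   88.1]
```

View pics/o6.png

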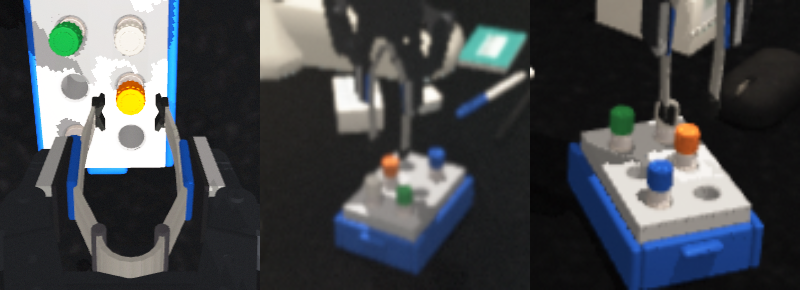

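The jaws straddle the orange cap in all three views, with the cap at wrist u=280 midway between them. I'll lower 22 mm.

```bash
python3 -m pendant '[[0.0005,0,0.003,0,0,0,0.047],[0,0,0.005,0,0,0,0.047],[0,0,0.005,0,0,0,0.047],[0,0,0.005,0,0,0,0.047],[0,0,0.003,0,0,0,0.047],[0,0,0.001,0,0,0,0.047],[0,0,0,0,0,0,0.047]]'; python3 o.py w7.png; python3 - <<'E'
from m import *
get('side','s7.png');get('scene','n7.png')
a=cv2.imread('pics/w7.png')[130:420,150:410];b=cv2.imread('pics/s7.png')[150:240,240:330];c=cv2.imread('pics/n7.png')[215:305,280:370]
cv2.imwrite('pics/o7.png',np.hstack([cv2.resize(a,(260,290)),cv2.resize(b,(270,290)),cv2.resize(c,(270,290))]))
E
```

```text
clock: 9.5
position: [540.0, -34.1, 132.1]
ee_rot: [0.842, 0.54, -0.0, -0.0]
contact_force: [-0.6, -0.8, -0.6]
gripper_width: 46.6
grasp_force: 4.9
[540.  -34.1 132.1] xdir 65.3 tilt [-4.e-04 -1.e-04 -1.e+00]
o [280.4 243.6] [265 225  32  38] [540.3 -33.2  66. ] tool [ 0.9 -0.1 66.1]
g [208.2 179.2] [190 160  38  39] [522.3  13.5  66. ] tool [ 35.8 -36.   66.1]
```

View pics/o7.png

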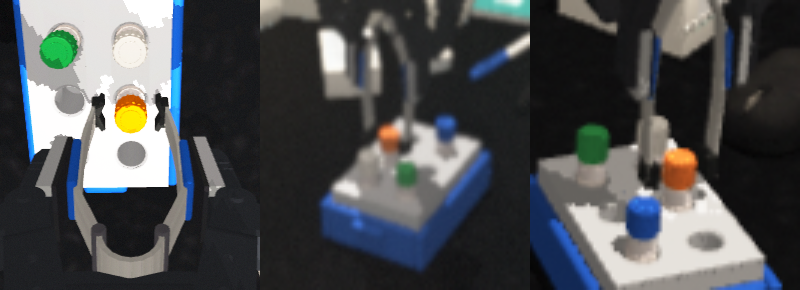

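The jaws are level with the orange cap on both sides and clear of the block, so I close.

```bash
python3 -m pendant '[[0,0,0,0,0,0,0.045],[0,0,0,0,0,0,0.043],[0,0,0,0,0,0,0.041],[0,0,0,0,0,0,0.039],[0,0,0,0,0,0,0.036],[0,0,0,0,0,0,0.033],[0,0,0,0,0,0,0.03],[0,0,0,0,0,0,0.03],[0,0,0,0,0,0,0.03],[0,0,0,0,0,0,0.03]]'
```

```text
clock: 10.65
position: [540.3, -34.1, 132.6]
ee_rot: [0.842, 0.54, 0.0, 0.0]
contact_force: [0.5, -0.6, 2.4]
gripper_width: 39.4
grasp_force: 60.2
```

Stopped at 39.4 mm with 60 N, as expected on a cap. Lifting slowly, about 95 mm (underside 9 → about 104 mm).

```bash
python3 -m pendant '[[0,0,-0.002,0,0,0,0.03],[0,0,-0.004,0,0,0,0.03],[0,0,-0.006,0,0,0,0.03],[0,0,-0.008,0,0,0,0.03],[0,0,-0.01,0,0,0,0.03],[0,0,-0.012,0,0,0,0.03],[0,0,-0.012,0,0,0,0.03],[0,0,-0.012,0,0,0,0.03],[0,0,-0.012,0,0,0,0.03],[0,0,-0.012,0,0,0,0.03],[0,0,-0.01,0,0,0,0.03],[0,0,-0.006,0,0,0,0.03]]'; python3 -m pendant '[[0,0,-0.002,0,0,0,0.03],[0,0,0,0,0,0,0.03],[0,0,0,0,0,0,0.03],[0,0,0,0,0,0,0.03],[0,0,0,0,0,0,0.03],[0,0,0,0,0,0,0.03]]'; python3 o.py w8.png; python3 - <<'E'
from m import *
get('side','s8.png');get('scene','n8.png')
a=cv2.imread('pics/w8.png')[130:420,150:410];b=cv2.imread('pics/s8.png')[120:240,230:350];c=cv2.imread('pics/n8.png')[180:310,260:390]
cv2.imwrite('pics/o8.png',np.hstack([cv2.resize(a,(260,290)),cv2.resize(b,(270,290)),cv2.resize(c,(270,290))]))
E
```

```text
clock: 11.85
position: [540.4, -34.0, 239.6]
ee_rot: [0.842, 0.54, 0.001, 0.0]
contact_force: [0.4, -0.4, -1.0]
gripper_width: 39.4
grasp_force: 60.3
clock: 12.45
position: [540.0, -34.1, 240.0]
ee_rot: [0.842, 0.54, -0.0, -0.0]
contact_force: [0.1, -0.1, -0.8]
gripper_width: 39.3
grasp_force: 60.3
[540.  -34.1 240. ] xdir 65.3 tilt [-5.e-04 -1.e-04 -1.e+00]
o [279.7 243.7] [263 224  35  40] [519.6 -77.1  66. ] tool [-47.6  -0.5 174.1]
g [233.5 144.3] [222 133  24  24] [522.1  13.4  66. ] tool [ 35.7 -36.  174. ]
```

View pics/o8.png

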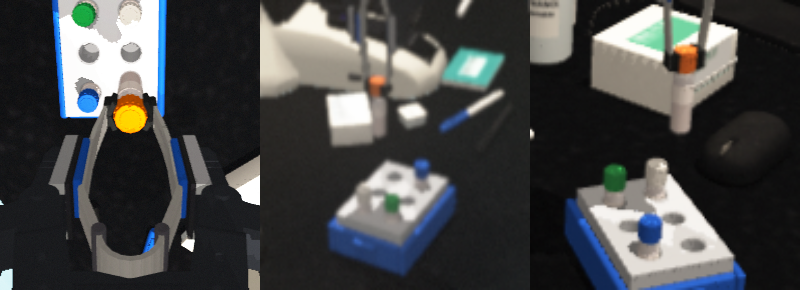

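The vial hangs upright between the jaws, well above the block, and its cap kept the same pixel through the lift. The other three are still in their wells. Handing in.

```bash
python3 -c "from bench import arm; print(arm.job_done())"
```

```text
the job is handed in; nothing more can be done
None
```

I handed the job in with the orange vial held upright and still in the tongs, its bottom about 70 mm above the block (estimated from the arm's lift), and the other three vials standing in their wells; no verdict came back.

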